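# Clip a soil slide onto the loading stage

### The arm

A 7-joint arm with a two-finger parallel gripper is mounted at the origin on the work surface. World frame = base frame: x ahead of the robot, y to its left, z up, the work surface at z = 0. Lengths are in m, angles in rad, forces in N, time in s.
With the tool pointing down it reaches from about 0.35 to 0.9 m from the base axis. Payload 19.9 kg.
Tool frame: the origin (TCP) lies midway between the tips of the shut fingers; the grasp point (between the pads) lies 19 mm behind it; z points along the fingers, y is the direction in which the jaws open and shut (so a half turn about z gives the same grasp; the last joint's range is limited). The gripper opens to 85 mm and grips with 20 to 120 N. Pads are 22 mm wide; open, the fingers measure 114 mm over their backs; the gripper's body (76 mm by 85 mm) begins 54 mm behind the grasp point. The pads swing forward as they close: fully open they stand 13 mm farther back than shut.
Start: joints at [-1.194, 0.417, -0.01, 1.614, 0.005, 1.111, -0.053], TCP at [0.254, 0.571, 0.203] pointing down, gripper open.
Joint ranges: [-2.81, 2.81], [-0.39, 2.02], [-1.27, 1.25], [0.06, 2.57], [-1.19, 4.33], [0.19, 2], [-2.82, 2.82]. Speed limits (rad/s): [1.89, 1.89, 2.39, 2.39, 3.01, 3.01, 3.01].

### API

Orientations are given as a unit quaternion [x, y, z, w].
In Python, from workcell import bot gives the robot as it stands.
- The arm moves only by the shell command python3 -m creep 'ROWS' [OPENING] [FORCE]. ROWS is JSON, a list of rows, each a list of 6 numbers: the shift along the tool's x, y, z in m, then the turn, a rotation vector about the tool's x, y, z in degrees. A call has 1 to 12 rows; each row shifts and turns the commanded pose from where the row before left it, along the tool's axes as they then stand; what a row does not reach is not made up. A row lasts 1/8 s, in which the tool goes at most 62.5 mm and 10.7 degrees, less where a joint would pass 70% of its speed; a pose out of reach is approached as far as the arm can. A call is refused whole if a number of a shift passes 0.0625 or a number of a turn 10.7, either way. A call with a gripper value outside its range is refused whole. OPENING is the finger opening in m, from 0 to 0.0854, set as the call begins (- or left out, the last holds). The fingers move at their own pace and stop on an object; FORCE is the grip in N (left out, the last holds). Time passes only in rows, so rows that do not move let the fingers close. It gives the time, the measured TCP pose, the force and the opening at its end, in the units of the state.
- bot.sense(): the state, without advancing time (a new reading comes with each control period).
- bot.camera(name): name is "scene" or "side" or "wrist"; returns a dict with "pixels" (420x560x3 uint8, red, green, blue), "K" (3x3 intrinsics, pixels), "world_to_cam" (4x4, takes a point from world to camera coordinates). Camera axes: x right, y up, looking along -z (the intrinsics and any distortion apply to the point x, -y, -z); pixel columns grow to the right and rows downward; lengths in m; the calibration is good to about 2 mm. A picture is of the moment at which its call begins. There is no depth.
- bot.job_done(): hands the job in, once; it reports no verdict.
Trained networks look in a picture, given as the dict that the camera call returned (one of the last four; its "shot" number tells which), for a name from the list of things; names that differ only in an ending like _2 or _b are one class to them, and where a whole thing is asked for, a point or a joint stands for the part that bears it (a point fixed in the world has none). Each returns a list of dicts, best first, with "p" (0 to 1); they miss things now and then, are a little off and sometimes report something else, mostly with a low value. They report only what shows in the picture. A call takes as long as a camera call. They do not tell look-alikes from the thing itself.
- bot.boxes_of(picture, query): "location" ([column, row] in pixels, amid what is visible of it).
- bot.spot_point(picture, query): "location" ([column, row] in pixels: a listed point, or the origin of a listed thing).
The state is a dict: "clock": time; "joint_pos": joint angles; "joint_vel": joint speeds; "effort": joint torques, N m; "tool_pos": TCP position; "ee_rot": TCP orientation; "contact_force": force on the tool from outside, world axes, zero at the start; "wrist_torque": the same for the moment, N m; "grip_width": finger opening in m.
Only numpy, scipy, OpenCV 4.12 (cv2) and the standard library are available. Lean on these libraries where they do the work, as an engineer would, in place of code of your own. Each camera call takes 0.05 s, during which the arm holds its last target.

### The job

Load the blue soil-slide carrier onto the aluminium loading stage: use the carrier's long side to push the orange sprung arm back, set the carrier down flat, lengthwise along the black fixed edge and roughly centred on it, then let go so that the arm presses it flush against the edge.

Things in the scene. Friction and masses are not known exactly. Their poses are not given: they have to be found in the camera images.
- blue_carrier: Blue plate 90 (x) by 50 (y) by 10 mm, about 0.1 kg, lying on the bench at the robot's right, with a soil pellet either side of an upright grey grip post: 20 x 20 mm, square to the plate, top 50 mm above the underside. Origin: centre of the underside, z up; half a turn makes no difference. A white and a green one like it and a vial stand near; carriers' posts are 100 mm or more apart.
- stage: Fixed aluminium plate 200 (x) by 140 (y) by 12 mm. Origin: centre of the underside, on the bench; z up. Fixed edge: black bar at x -50 to 50, y 35 (inner face) to 50 mm, standing 6 mm above the plate's top. A loaded carrier lies over the pale patch, its origin at x 0, y 10, z 12 mm, its x along the stage's x, between bar and sprung arm.
- clip (a joint): Orange sprung arm, rad. Upright hinge at stage x -80, y -50 mm; strip 2 to 17 mm above the plate's top, ending in a round pad near x 0. At rest (0) the pad's face is at y -3 mm, 38 mm from the bar. Drawn to -y it grows, 8 mm per 0.1 rad, to 0.7; 0.15 with a carrier in. It springs back: at the pad 2.5 N at 0, 4 N at 0.15, 5.5 N at 0.3; a freed carrier is slid to the bar.
Not all that is in view belongs to the job. What is meant by the blue_carrier is not yellow, and is the larger of those in its own colour. There is more than one size of the stage; the one meant has the size given above.

How it is judged:
By the outcome, as a careful person would: the job done as asked, in the order asked, and still so for the second after the job is handed in, with the robot touching nothing.
It also fails if it takes over 35 s, if anything falls off the work surface, if the arm or the gripper's body presses on something with over 40 N, if the wrist force passes 120 N, or if a joint passes its speed limit or range.

## Working session

There is one attempt and no reset: what is moved stays moved. The work goes in short steps, Python scripts to look and compute and a shell command to move; the robot and the scene stay as the last step left them, time stands still between calls to the robot, and variables do not carry over. Pictures are saved under pics/ and viewed, and the job is handed in when it is done.

```bash
ls; mkdir -p pics; cat > h.py <<'E'
import numpy as np, cv2
from workcell import bot
def snap(n,f):
    p=bot.camera(n); cv2.imwrite(f'pics/{f}.png',p['pixels'][:,:,::-1]); return p
def ray(p,uv):
    K=np.array(p['K']);T=np.array(p['world_to_cam']);R=T[:3,:3];t=T[:3,3]
    d=np.linalg.inv(K)@[uv[0],uv[1],1]; d=np.array([d[0],-d[1],-d[2]])
    return -R.T@t, R.T@d
def onz(p,uv,z):
    o,d=ray(p,uv); return o+d*(z-o[2])/d[2]
def proj(p,X):
    K=np.array(p['K']);T=np.array(p['world_to_cam']);c=T[:3,:3]@np.array(X)+T[:3,3]
    q=K@[c[0],-c[1],-c[2]]; return q[:2]/q[2]
E
python3 - <<'E'
from h import *
print(bot.sense())
for n in ['scene','side','wrist']:
    p=snap(n,n+'0'); print(n,[k for k in p], np.round(p['K'],1).tolist(), np.round(ray(p,(280,210)),3).tolist())
    for q in ['blue_carrier','stage','clip']:
        print(q,[(np.round(d['location']).tolist(),round(d['p'],2)) for d in bot.boxes_of(p,q)],[(np.round(d['location']).tolist(),round(d['p'],2)) for d in bot.spot_point(p,q)])
E
```

```text
pics
{'clock': 0.0, 'joint_pos': array([-1.19451517,  0.41795615, -0.01033169,  1.61418499,  0.00470473,
        1.110694  , -0.05297772]), 'joint_vel': array([ 0.00206734,  0.00020112,  0.00094656, -0.00114802,  0.00048996,
        0.00081674,  0.00036272]), 'effort': array([-1.10358151e-04, -8.64410019e+01,  6.78549092e-01, -4.34919620e+01,
        1.90604321e-02,  7.17923453e-03, -5.18806331e-06]), 'tool_pos': array([0.25342438, 0.5708925 , 0.20216674]), 'ee_rot': array([ 2.07345878e-01,  9.78267507e-01, -6.03278752e-04, -8.49831930e-05]), 'contact_force': array([-0.14250738,  0.70970723, -0.09227691]), 'wrist_torque': array([0.01593674, 0.00902383, 0.00054223]), 'grip_width': 0.0851735749704851}
scene ['pixels', 'K', 'world_to_cam', 'shot'] [[545.2, 0.0, 279.0], [0.0, 545.2, 207.9], [0.0, 0.0, 1.0]] [[1.28, -0.4, 0.67], [-0.692, 0.381, -0.614]]
blue_carrier [([249.0, 254.0], 0.94), ([298.0, 234.0], 0.8), ([265.0, 324.0], 0.64)] [([264.0, 323.0], 0.88), ([297.0, 236.0], 0.76), ([247.0, 261.0], 0.69)]
stage [([371.0, 193.0], 0.87), ([284.0, 153.0], 0.77)] [([369.0, 193.0], 0.93), ([288.0, 153.0], 0.84)]Traceback (most recent call last):
  File "<stdin>", line 6, in <module>
ValueError: it knows: blue_carrier, stage
```

```bash
python3 - <<'E'
from h import *
for n in ['scene','side','wrist']:
    p=snap(n,n+'1'); print(n,np.round(ray(p,(280,210)),3).tolist())
    for q in ['blue_carrier','stage']:
        print(q,[(np.round(d['location']).tolist(),round(d['p'],2),np.round(onz(p,d['location'],0)[:2],3).tolist()) for d in bot.boxes_of(p,q)],[(np.round(d['location']).tolist(),round(d['p'],2),np.round(onz(p,d['location'],0)[:2],3).tolist()) for d in bot.spot_point(p,q)])
E
```

```text
scene [[1.28, -0.4, 0.67], [-0.692, 0.381, -0.614]]
blue_carrier [([249.0, 258.0], 0.92, [0.62, -0.101]), ([263.0, 324.0], 0.83, [0.768, -0.15]), ([298.0, 232.0], 0.69, [0.602, 0.012])] [([264.0, 324.0], 0.78, [0.769, -0.15]), ([251.0, 261.0], 0.64, [0.629, -0.102])]
stage [([286.0, 152.0], 0.97, [0.341, 0.136]), ([369.0, 194.0], 0.77, [0.572, 0.201])] [([369.0, 194.0], 0.97, [0.57, 0.203]), ([287.0, 155.0], 0.96, [0.354, 0.13])]
side [[0.348, 0.486, 0.584], [0.284, -0.638, -0.716]]
blue_carrier [([270.0, 180.0], 0.95, [0.639, -0.109]), ([255.0, 215.0], 0.87, [0.619, 0.001]), ([226.0, 152.0], 0.7, [0.776, -0.153])] [([229.0, 154.0], 0.82, [0.769, -0.152]), ([257.0, 215.0], 0.69, [0.616, 0.0]), ([272.0, 185.0], 0.62, [0.628, -0.096])]
stage [([225.0, 302.0], 0.9, [0.572, 0.203]), ([366.0, 312.0], 0.64, [0.352, 0.119])] [([362.0, 310.0], 0.77, [0.357, 0.119]), ([222.0, 302.0], 0.64, [0.576, 0.203])]
wrist [[0.183, 0.602, 0.374], [0.277, -0.116, -0.954]]
blue_carrier [] []
stage [([3.0, 344.0], 0.59, [0.312, 0.154])] []
```

View pics/scene0.png

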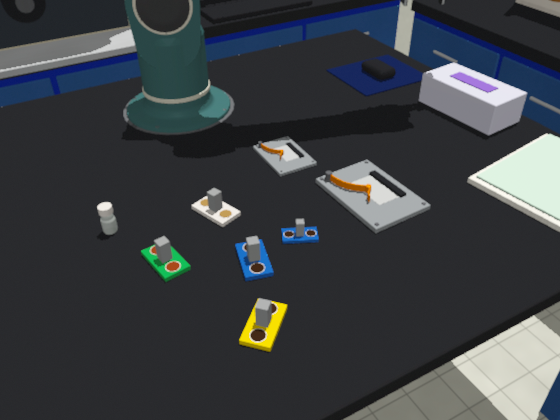

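```bash
ls pics
```

```text
scene0.png
scene1.png
side1.png
wrist1.png
```

View pics/side1.png

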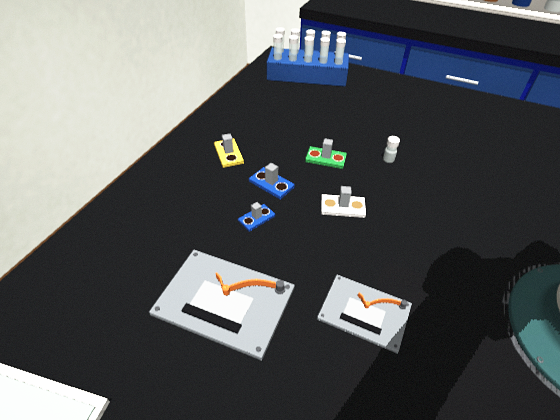

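View pics/wrist1.png

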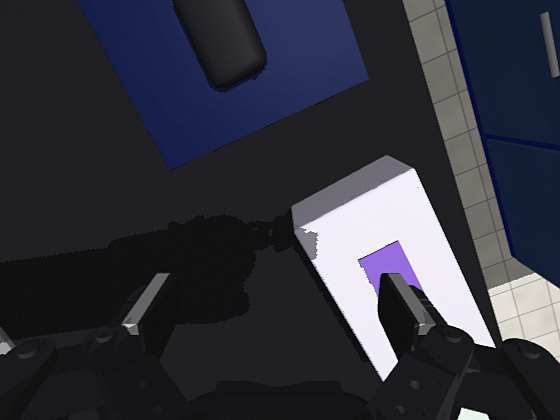

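The scene view shows the larger blue carrier at about (252,258), with the small blue decoy at (298,234). The large stage is at (370,194), its bar on the side away from the robot base. The small stage is at (286,154). Next I fit the poses to the silhouettes in both fixed views.

```bash
cat > fit.py <<'E'
from h import *
from scipy.optimize import minimize
S=4
def box(cx,cy,z0,sx,sy,sz):
    return np.array([[cx+a*sx/2,cy+b*sy/2,z0+c*sz] for a in(-1,1) for b in(-1,1) for c in(0,1)])
def world(P,s):
    x,y,t=s; c,n=np.cos(t),np.sin(t)
    return np.c_[x+c*P[:,0]-n*P[:,1],y+n*P[:,0]+c*P[:,1],P[:,2]]
def render(p,parts,s,w):
    m=np.zeros(((w[3]-w[2])*S,(w[1]-w[0])*S),np.uint8)
    for P in parts:
        q=np.array([proj(p,X) for X in world(P,s)])
        q=((q+.5-[w[0],w[2]])*S)
        h=cv2.convexHull(np.round(q*16).astype(np.int32))
        cv2.fillConvexPoly(m,h,255,cv2.LINE_AA,4)
    return cv2.resize(m,None,fx=1/S,fy=1/S,interpolation=cv2.INTER_AREA)/255.
def mask(p,seed,r,thr=60):
    im=p['pixels']; v=im.max(2); w=[max(0,seed[0]-r),min(560,seed[0]+r),max(0,seed[1]-r),min(420,seed[1]+r)]
    m=(v>thr).astype(np.uint8)[w[2]:w[3],w[0]:w[1]]
    n,l=cv2.connectedComponents(m); 
    ids=l[seed[1]-w[2]-8:seed[1]-w[2]+9,seed[0]-w[0]-8:seed[0]-w[0]+9]; ids=ids[ids>0]
    k=np.bincount(ids).argmax(); m=(l==k).astype(np.uint8)
    c,_=cv2.findContours(m,cv2.RETR_EXTERNAL,cv2.CHAIN_APPROX_NONE); cv2.drawContours(m,c,-1,1,-1)
    return m.astype(float),w
def fit(views,parts,s0):
    def cost(s): return sum(np.abs(render(p,parts,s,w)-m).sum()/m.sum() for p,m,w in views)
    best=None
    for dt in (-.6,-.3,0,.3,.6):
        s=np.array(s0)+[0,0,dt]
        r=minimize(cost,s,method='Nelder-Mead',options=dict(initial_simplex=[s,s+[.01,0,0],s+[0,.01,0],s+[0,0,.15]],xatol=1e-4,fatol=1e-5,maxiter=250))
        if best is None or r.fun<best.fun: best=r
    return best
CAR=[box(0,0,0,.09,.05,.01),box(0,0,0,.02,.02,.05)]
STG=[box(0,0,0,.2,.14,.012)]
E
python3 - <<'E'
from fit import *
a=snap('scene','s2');b=snap('side','d2')
def go(name,parts,s0,va,vb):
    V=[(p,)+mask(p,sd,r) for p,sd,r in ((a,)+va,(b,)+vb)]
    for i,v in enumerate(V): cv2.imwrite(f'pics/m_{name}{i}.png',np.hstack([v[1]*255,a['pixels'][:1,:1,0].repeat(v[1].shape[0],0)*0+0]).astype(np.uint8))
    for vs in (V,V[:1],V[1:]):
        r=fit(vs,parts,s0); print(name,np.round(r.x[:2],4),np.round(np.degrees(r.x[2]),1),round(r.fun,3))
go('car',CAR,(.63,-.1,0.8),((252,258),45),((270,182),45))
go('small',[box(0,0,0,.063,.035,.007)],(.61,.005,0.8),((300,235),40),((256,216),35))
go('stg',STG,(.573,.203,0.2),((369,194),75),((225,303),90))
E
```

```text
car [ 0.6313 -0.0978] -14.1 0.093
car [ 0.6313 -0.0973] -14.3 0.038
car [ 0.6312 -0.0989] -14.1 0.04
small [0.6134 0.0074] 64.7 0.442
small [0.6139 0.0095] 67.4 0.251
small [0.6134 0.0076] 63.9 0.189
stg [0.5748 0.2015] 2.6 0.048
stg [0.5743 0.2029] 2.5 0.021
stg [0.5751 0.2006] 2.6 0.013
```

```bash
python3 - <<'E'
from fit import *
s=(.5749,.2017,np.radians(2.6))
a=snap('scene','s3');b=snap('side','d3')
for p,n in((a,'ov_s'),(b,'ov_d')):
    im=p['pixels'][:,:,::-1].copy()
    im=cv2.resize(im,None,fx=4,fy=4,interpolation=cv2.INTER_NEAREST)
    def poly(P,s,c):
        q=np.array([proj(p,X) for X in world(np.array(P,float),s)]); cv2.polylines(im,[np.round((q+.5)*4).astype(np.int32)],True,c,1)
    poly([[-.05,.035,.018],[.05,.035,.018],[.05,.05,.018],[-.05,.05,.018]],s,(0,255,0))
    poly([[-.1,-.07,.012],[.1,-.07,.012],[.1,.07,.012],[-.1,.07,.012]],s,(0,0,255))
    poly([[-.083,-.05,.012],[-.077,-.05,.012],[-.08,-.047,.012]],s,(255,0,255))
    c=(.6313,-.098,np.radians(-14.1))
    poly([[-.045,-.025,.01],[.045,-.025,.01],[.045,.025,.01],[-.045,.025,.01]],c,(0,255,255))
    poly([[-.01,-.01,.05],[.01,-.01,.05],[.01,.01,.05],[-.01,.01,.05]],c,(0,255,0))
    u=proj(p,[.5749,.2017,.012]);v=proj(p,[.6313,-.098,.02])
    t=[]
    for q,r in((u,72),(v,36)):
        x,y=max(0,int(q[0]-r)),max(0,int(q[1]-r)); cr=im[y*4:(y+2*r)*4,x*4:(x+2*r)*4]; t.append(cv2.resize(cr,(400,400)))
    cv2.imwrite(f'pics/{n}.png',np.hstack(t))
E
```

```text
(no output)
```

View pics/ov_s.png

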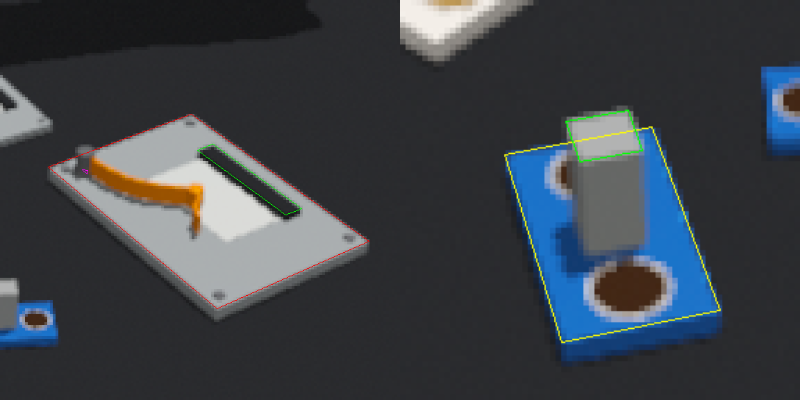

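View pics/ov_d.png

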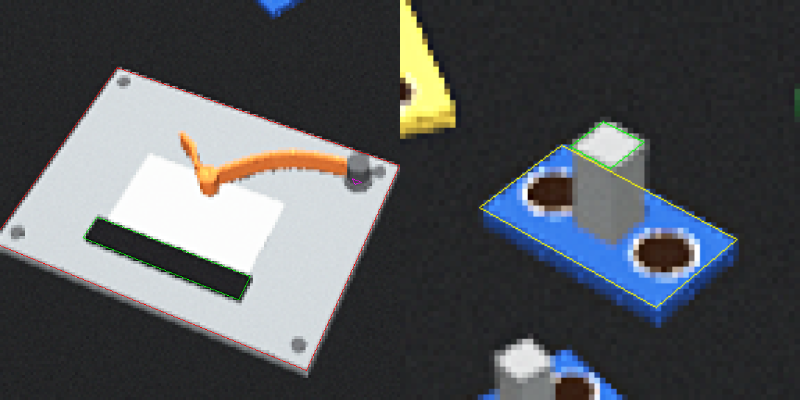

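```bash
cat > plan.py <<'E'
import sys
from h import *
from scipy.spatial.transform import Rotation as Ro
def rows(target,yaw_y,n):
    """constant row (n times) to bring TCP to target with tool z down and tool y at azimuth yaw_y deg"""
    s=bot.sense(); p=np.array(s['tool_pos']);R=Ro.from_quat(s['ee_rot'])
    a=np.radians(yaw_y); y=np.array([np.cos(a),np.sin(a),0]);z=np.array([0,0,-1.]);x=np.cross(y,z)
    Rt=Ro.from_matrix(np.c_[x,y,z]); rv=(R.inv()*Rt).as_rotvec(); st=Ro.from_rotvec(rv/n)
    M=np.zeros((3,3));C=R
    for k in range(n): M+=C.as_matrix(); C=C*st
    d=np.linalg.solve(M,np.array(target)-p)
    print('t',round(s['clock'],2),'tcp',np.round(p,4),'yaw_y',round(np.degrees(np.arctan2(*R.as_matrix()[[1,0],1])),2),'tilt',np.round(R.as_matrix()[:2,2],4),'F',np.round(s['contact_force'],1),'w',round(s['grip_width'],4))
    print(n,'x',np.round(np.r_[d,np.degrees(rv/n)],4).tolist())
if __name__=='__main__':
    a=list(map(float,sys.argv[1:])); rows(a[:3],a[3],int(a[4]))
E
python3 plan.py 0.6313 -0.098 0.15 -14.1 14
```

```text
t 1.25 tcp [0.2536 0.5712 0.2028] yaw_y 66.06 tilt [ 0.0001 -0.    ] F [-0.  -0.2  0.5] w 0.0855
14 x [-0.0596, 0.0006, 0.0038, 0.0003, 0.0003, 5.7261]
```

```bash
python3 -m creep '[[-0.052,0.0005,0.003,0,0,5],[-0.052,0.0005,0.003,0,0,5],[-0.052,0.0005,0.003,0,0,5],[-0.052,0.0005,0.003,0,0,5],[-0.052,0.0005,0.003,0,0,5],[-0.052,0.0005,0.003,0,0,5],[-0.052,0.0005,0.003,0,0,5],[-0.052,0.0005,0.003,0,0,5],[-0.052,0.0005,0.003,0,0,5],[-0.052,0.0005,0.003,0,0,5],[-0.052,0.0005,0.003,0,0,5],[-0.052,0.0005,0.003,0,0,5]]' 0.085; python3 plan.py 0.6313 -0.098 0.15 -14.1 5
```

```text
clock: 2.75
tool_pos: [0.6301, 0.1071, 0.1667]
ee_rot: [0.67, 0.743, 0.0, 0.0]
contact_force: [0.2, 0.7, 0.5]
grip_width: 0.0848
t 2.75 tcp [0.6301 0.1071 0.1667] yaw_y 5.91 tilt [ 0.0003 -0.    ] F [0.2 0.7 0.5] w 0.0848
5 x [-0.0412, 0.0018, 0.0033, 0.0031, 0.0002, 4.001]
```

```bash
python3 -m creep '[[-0.041,0.002,0.003,0,0,4],[-0.041,0.002,0.003,0,0,4],[-0.041,0.002,0.003,0,0,4],[-0.041,0.002,0.003,0,0,4],[-0.041,0.002,0.004,0,0,4],[0,0,0,0,0,0]]'; python3 plan.py 0.6313 -0.098 0.15 -14.1 1; python3 - <<'E'
from fit import *
p=snap('wrist','w4')
im=p['pixels'][:,:,::-1].copy()
c=(.6313,-.098,np.radians(-14.1))
for P in ([[-.045,-.025,.01],[.045,-.025,.01],[.045,.025,.01],[-.045,.025,.01]],[[-.01,-.01,.05],[.01,-.01,.05],[.01,.01,.05],[-.01,.01,.05]]):
    q=np.array([proj(p,X) for X in world(np.array(P,float),c)]); cv2.polylines(im,[np.round(q).astype(np.int32)],True,(0,255,255),1)
cv2.imwrite('pics/w4o.png',im)
E
```

```text
clock: 3.5
tool_pos: [0.6318, -0.0993, 0.1507]
ee_rot: [0.789, 0.614, -0.001, 0.0]
contact_force: [0.8, 0.3, -0.3]
grip_width: 0.0849
t 3.5 tcp [ 0.6318 -0.0993  0.1507] yaw_y -14.26 tilt [-0.0005 -0.0015] F [ 0.8  0.3 -0.3] w 0.0849
1 x [0.0012, -0.0008, 0.0007, -0.0042, 0.0898, -0.1633]
```

View pics/w4o.png

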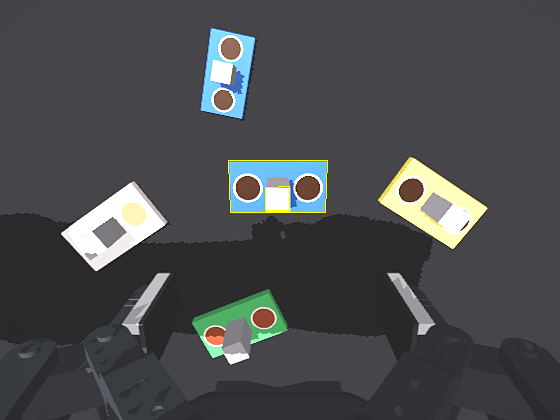

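Overlay on the wrist view: the carrier plate (229–327, 160–212) and post top (278,198) match the fit to within a pixel. I'm going down with the jaws along the carrier's length.

```bash
python3 -m creep '[[0.001,-0.001,0.035,0,0,0],[0,0,0.04,0,0,0],[0,0,0.035,0,0,0],[0,0,0.02,0,0,0],[0,0,0,0,0,0]]' 0.05; python3 plan.py 0.6313 -0.098 0.02 -14.1 1
```

```text
clock: 4.18
tool_pos: [0.6315, -0.0937, 0.02]
ee_rot: [0.787, 0.616, -0.001, -0.001]
contact_force: [-0.4, -0.3, 1.2]
grip_width: 0.05
t 4.17 tcp [ 0.6315 -0.0937  0.02  ] yaw_y -13.89 tilt [-0.0017  0.0002] F [-0.4 -0.3  1.2] w 0.05
1 x [-0.0043, 0.0008, 0.0, -0.0966, 0.014, 0.2124]
```

```bash
python3 -m creep '[[-0.004,0.001,0,0,0,0.2],[0,0,0,0,0,0]]'; python3 plan.py 0.6313 -0.098 0.02 -14.1 1
```

```text
clock: 4.42
tool_pos: [0.6327, -0.099, 0.0222]
ee_rot: [0.789, 0.614, 0.001, 0.001]
contact_force: [-0.5, 0.2, -0.7]
grip_width: 0.0497
t 4.42 tcp [ 0.6327 -0.099   0.0222] yaw_y -14.17 tilt [ 0.0019 -0.0004] F [-0.5  0.2 -0.7] w 0.0497
1 x [0.0007, -0.0016, 0.0022, 0.1115, -0.0067, -0.0712]
```

```bash
python3 -m creep '[[0,0,0,0,0,0]]'; python3 plan.py 0.6313 -0.098 0.02 -14.1 1;  python3 -m creep '[[0,0,0,0,0,0]]' >/dev/null; python3 plan.py 0.6313 -0.098 0.02 -14.1 1
```

```text
clock: 4.55
tool_pos: [0.6324, -0.0985, 0.0216]
ee_rot: [0.789, 0.615, 0.0, 0.0]
contact_force: [0.9, 1.0, -0.4]
grip_width: 0.0496
t 4.55 tcp [ 0.6324 -0.0985  0.0216] yaw_y -14.14 tilt [ 0.0011 -0.0001] F [ 0.9  1.  -0.4] w 0.0496
1 x [0.0002, -0.0012, 0.0016, 0.0644, -0.0126, -0.0389]
t 4.67 tcp [ 0.6321 -0.0983  0.0212] yaw_y -14.13 tilt [0.0005 0.    ] F [ 0.5  0.9 -1.2] w 0.0502
1 x [0.0001, -0.0009, 0.0012, 0.0261, -0.0074, -0.0317]
```

```bash
python3 - <<'E'
from fit import *
p=snap('wrist','w5'); p=snap('side','d5'); cv2.imwrite('pics/d5c.png',cv2.resize(p['pixels'][120:240,200:340,::-1],None,fx=5,fy=5,interpolation=cv2.INTER_CUBIC))
E
```

```text
(no output)
```

View pics/w5.png

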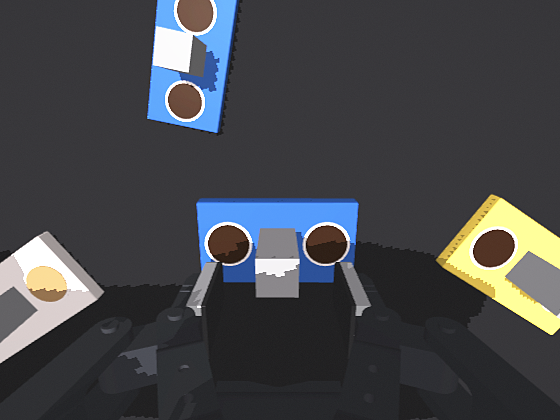

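View pics/d5c.png

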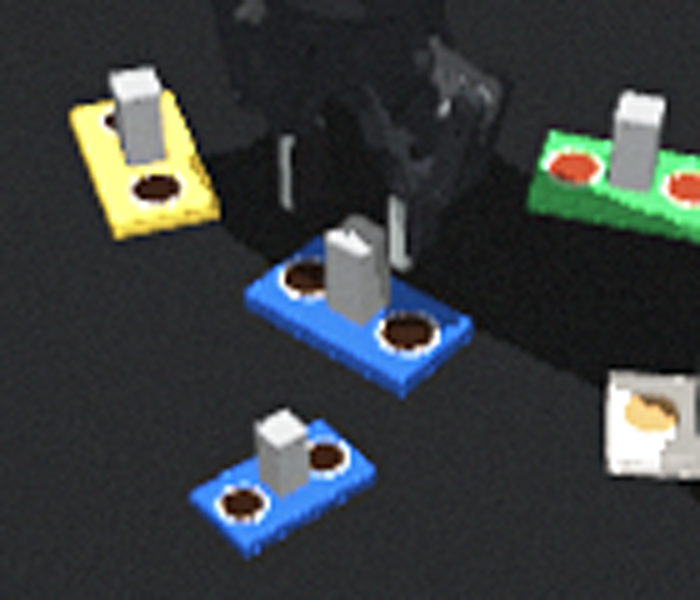

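```bash
python3 - <<'E'
from fit import *
from plan import Ro
w=bot.camera('wrist'); d=bot.camera('side'); e=snap('scene','s6')
s=bot.sense(); R=Ro.from_quat(s['ee_rot']).as_matrix(); t=np.array(s['tool_pos'])
for p,n in((w,'w'),(d,'d'),(e,'s')):
    im=p['pixels'][:,:,::-1].copy()
    im=cv2.resize(im,None,fx=5,fy=5,interpolation=cv2.INTER_CUBIC)
    for y in(-.025,.025):
        q=[proj(p,t+R@[x,y,z]) for x,z in((-.011,-.005),(.011,-.005),(.011,-.035),(-.011,-.035))]
        cv2.polylines(im,[np.round((np.array(q)+.5)*5).astype(np.int32)],True,(0,255,0),1)
    u=proj(p,t)
    x,y=int(u[0]-60 if n!='w' else 200),int(u[1]-60 if n!='w' else 190)
    r=(120,120) if n!='w' else (160,110)
    cv2.imwrite(f'pics/p6{n}.png',im[max(0,y)*5:(y+r[1])*5,x*5:(x+r[0])*5])
E
```

```text
(no output)
```

View pics/p6d.png

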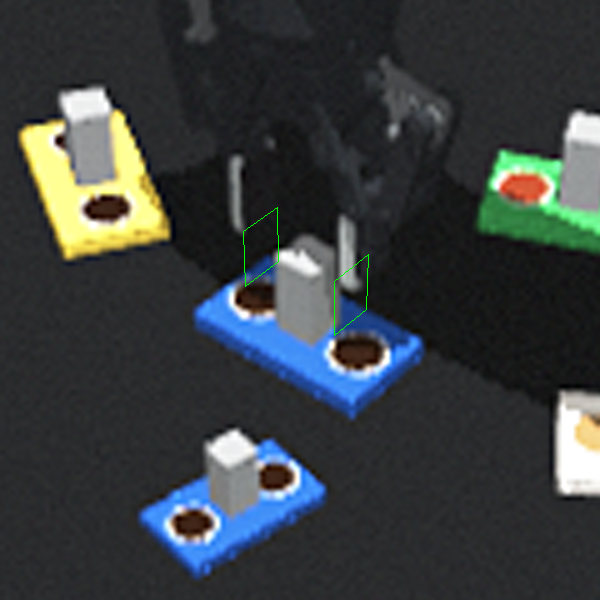

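View pics/p6s.png

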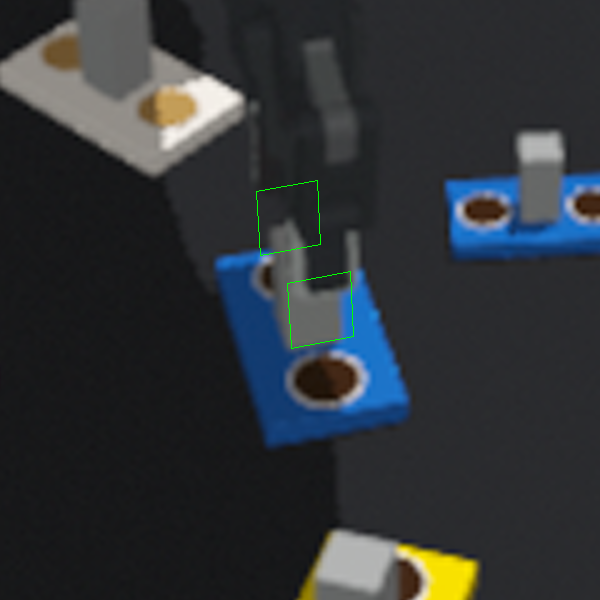

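View pics/p6w.png

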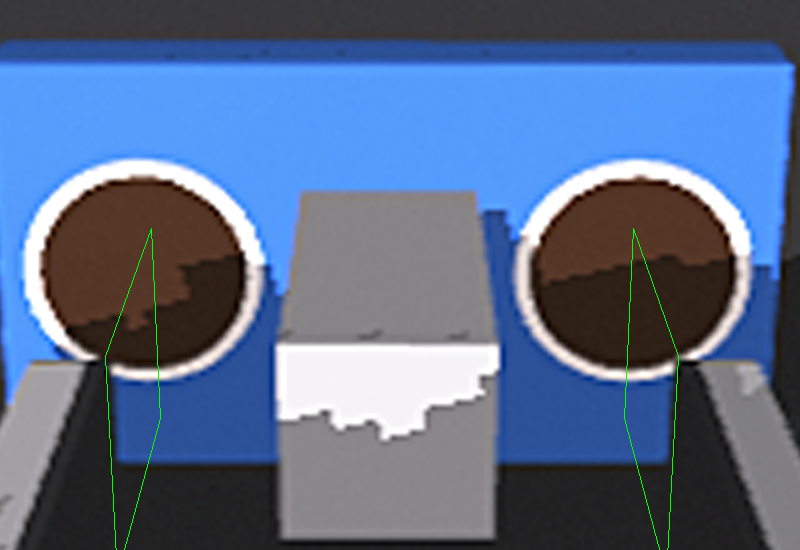

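```bash
python3 -m creep '[[0,-0.001,0,0,0,0],[0,0,0,0,0,0],[0,0,0,0,0,0]]' 0.028; python3 plan.py 0.6313 -0.098 0.02 -14.1 1; python3 - <<'E'
from fit import *
from plan import Ro
d=bot.camera('side'); e=bot.camera('scene')
s=bot.sense(); R=Ro.from_quat(s['ee_rot']).as_matrix(); t=np.array(s['tool_pos'])
o=[]
for p,n in((d,'d'),(e,'s')):
    im=p['pixels'][:,:,::-1].copy()
    im=cv2.resize(im,None,fx=5,fy=5,interpolation=cv2.INTER_CUBIC)
    for y in(-.014,.014):
        q=[proj(p,t+R@[x,y,z]) for x,z in((-.011,0),(.011,0),(.011,-.038),(-.011,-.038))]
        cv2.polylines(im,[np.round((np.array(q)+.5)*5).astype(np.int32)],True,(0,255,0),1)
    u=proj(p,t); x,y=int(u[0]-40),int(u[1]-50)
    o.append(cv2.resize(im[y*5:(y+80)*5,x*5:(x+80)*5],(400,400)))
cv2.imwrite(f'pics/p7.png',np.hstack(o))
E
```

```text
clock: 5.3
tool_pos: [0.631, -0.0982, 0.0208]
ee_rot: [0.789, 0.615, -0.0, 0.0]
contact_force: [0.2, -0.1, -0.2]
grip_width: 0.028
t 5.3 tcp [ 0.631  -0.0982  0.0208] yaw_y -14.14 tilt [ 0.     -0.0001] F [ 0.2 -0.1 -0.2] w 0.028
1 x [0.0003, 0.0003, 0.0008, 0.0028, 0.0051, -0.0351]
```

View pics/p7.png

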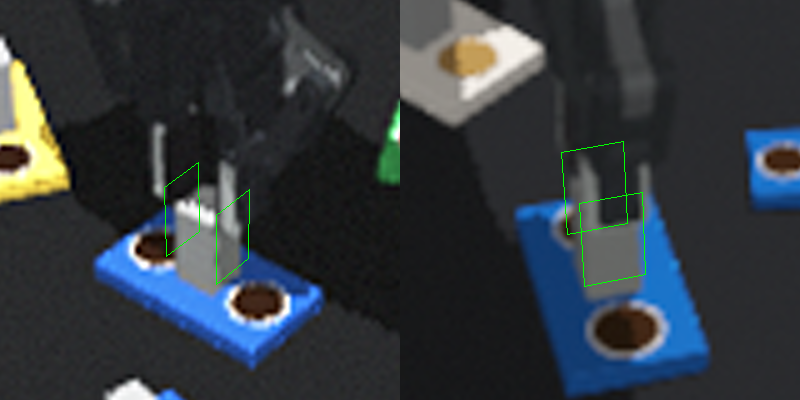

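```bash
python3 - <<'E'
from fit import *
from plan import Ro
p=snap('wrist','w8')
s=bot.sense(); R=Ro.from_quat(s['ee_rot']).as_matrix(); t=np.array(s['tool_pos'])
o,d=ray(p,(280,210)); print('cam in tool',np.round(R.T@(o-t),4),'dir',np.round(R.T@d,3), p['K'][0][0])
for x in(-.011,.011):
  for z in(0,-.006,-.012,-.019,-.025): print(x,z,[np.round(proj(p,t+R@[x,y,z])).tolist() for y in(-.014,.014)])
E
```

```text
cam in tool [ 0.0772  0.0003 -0.1713] dir [-0.301  0.004  0.954] 343.7979191839081
-0.011 0 [[253.0, 269.0], [303.0, 269.0]]
-0.011 -0.006 [[252.0, 274.0], [304.0, 274.0]]
-0.011 -0.012 [[251.0, 280.0], [305.0, 280.0]]
-0.011 -0.019 [[250.0, 287.0], [306.0, 287.0]]
-0.011 -0.025 [[249.0, 293.0], [307.0, 293.0]]
0.011 0 [[252.0, 232.0], [304.0, 232.0]]
0.011 -0.006 [[251.0, 236.0], [305.0, 236.0]]
0.011 -0.012 [[250.0, 240.0], [306.0, 240.0]]
0.011 -0.019 [[249.0, 246.0], [307.0, 246.0]]
0.011 -0.025 [[248.0, 251.0], [308.0, 251.0]]
```

View pics/w8.png

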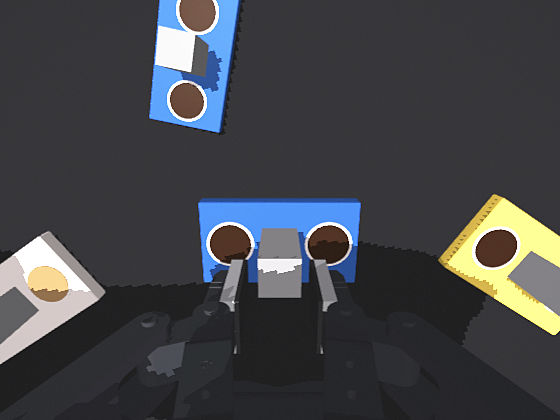

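```bash
python3 - <<'E'
from fit import *
from plan import Ro
d=bot.camera('side'); e=bot.camera('scene'); w=bot.camera('wrist')
s=bot.sense(); R=Ro.from_quat(s['ee_rot']).as_matrix(); t=np.array(s['tool_pos'])
def org(p): u=proj(p,t); return np.array([int(u[0]-40),int(u[1]-50)])
def tri(L):
    A=np.zeros((3,3));b=np.zeros(3)
    for p,uv in L:
        o,v=ray(p,uv); v/=np.linalg.norm(v);P=np.eye(3)-np.outer(v,v);A+=P;b+=P@o
    X=np.linalg.solve(A,b); return np.round(R.T@(X-t),4),[np.round(proj(p,X)-uv,1).tolist() for p,uv in L]
sd=org(d)+np.array([160,193])/5; sc=org(e)+np.array([245,215])/5; wr=np.array([320,261])
print(tri([(d,sd),(e,sc),(w,wr)]),tri([(d,sd),(e,sc)]),tri([(d,sd),(w,wr)]))
sd=org(d)+np.array([230,232])/5; wr=np.array([238,261]); print(tri([(d,sd),(w,wr)]))
# grip post top centre check
print('post top',org(d),org(e))
E
```

```text
(array([ 0.0099,  0.0183, -0.0308]), [[-0.7, -0.1], [-1.1, -0.2], [-1.3, -2.2]]) (array([ 0.0105,  0.0176, -0.0305]), [[-0.7, 0.4], [-0.9, -0.4]]) (array([ 0.0072,  0.0191, -0.0284]), [[-0.2, 0.1], [-0.4, 0.8]])
(array([ 0.0063, -0.0187, -0.0266]), [[-0.2, 0.1], [-0.4, 0.9]])
post top [230 126] [212 202]
```

The visible finger tips triangulate to about 28 mm behind the TCP. That is farther back than the description suggests, so I'll lower in small steps and watch the force.

```bash
cat > tipview.py <<'E'
import sys
from fit import *
from plan import Ro
d=bot.camera('side'); e=bot.camera('scene')
s=bot.sense(); R=Ro.from_quat(s['ee_rot']).as_matrix(); t=np.array(s['tool_pos'])
o=[]
for p in(d,e):
    u=proj(p,t+np.array([0,0,.02])); x,y=int(u[0]-40),int(u[1]-45)
    o.append(cv2.resize(p['pixels'][y:y+80,x:x+80,::-1],(400,400),interpolation=cv2.INTER_CUBIC))
cv2.imwrite(f'pics/{sys.argv[1]}.png',np.hstack(o))
E
python3 -m creep '[[0,0,0.004,0,0,0],[0,0,0.004,0,0,0],[0,0,0.004,0,0,0],[0,0,0,0,0,0]]' 0.034; python3 tipview.py p9
```

```text
clock: 6.1
tool_pos: [0.6307, -0.0982, 0.0084]
ee_rot: [0.789, 0.615, -0.0, -0.0]
contact_force: [1.4, -0.8, -0.6]
grip_width: 0.034
```

View pics/p9.png

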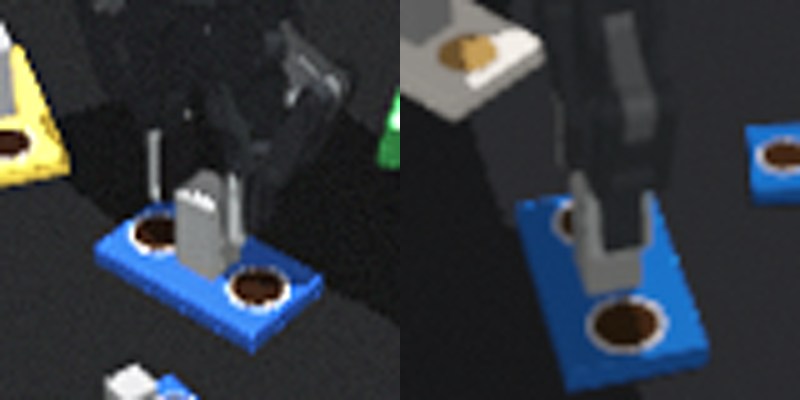

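```bash
python3 -m creep '[[0,0,0.003,0,0,0],[0,0,0.003,0,0,0],[0,0,0,0,0,0]]' 0.034; python3 - <<'E'
from fit import *
from plan import Ro
d=bot.camera('side'); e=bot.camera('scene')
s=bot.sense(); R=Ro.from_quat(s['ee_rot']).as_matrix(); t=np.array(s['tool_pos'])
o=[]
for p in(d,e):
    u=proj(p,t+np.array([0,0,.02])); x,y=int(u[0]-25),int(u[1]-25)
    im=cv2.resize(p['pixels'][y:y+50,x:x+50,::-1],(400,400),interpolation=cv2.INTER_CUBIC)
    for z,c in((.015,(0,0,255)),(.025,(0,255,255)),(.035,(0,255,0))):
        for yy in(-.017,.017):
            a=t+R@[-.011,yy,0];b=t+R@[.011,yy,0];a[2]=b[2]=z
            q=[tuple(np.round((proj(p,v)+.5-[x,y])*8).astype(int).tolist()) for v in(a,b)]
            cv2.line(im,q[0],q[1],c,1)
    o.append(im)
cv2.imwrite('pics/p10.png',np.hstack(o))
E
```

```text
clock: 6.58
tool_pos: [0.6308, -0.0982, 0.0025]
ee_rot: [0.789, 0.615, -0.0, -0.0]
contact_force: [-0.0, 0.3, 0.2]
grip_width: 0.0339
```

View pics/p10.png

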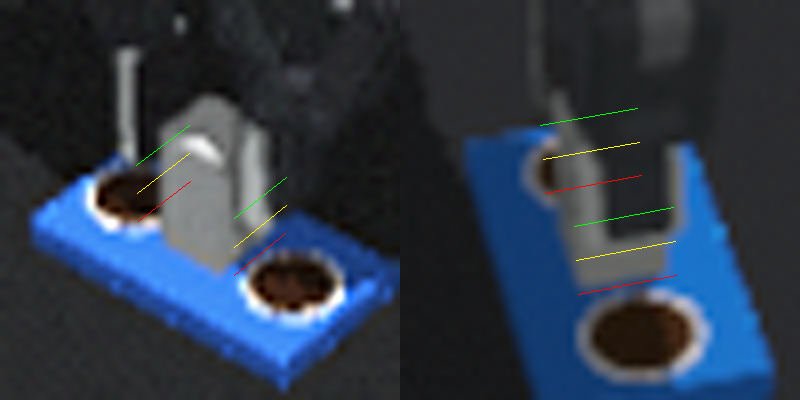

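```bash
python3 -m creep '[[0,0,0.003,0,0,0],[0,0,0.003,0,0,0],[0,0,0.003,0,0,0],[0,0,0,0,0,0]]' 0.034; python3 tipview.py p11
```

```text
clock: 7.18
tool_pos: [0.6308, -0.0982, -0.0065]
ee_rot: [0.789, 0.615, -0.0, -0.0]
contact_force: [-0.3, 0.8, -0.3]
grip_width: 0.0342
```

View pics/p11.png

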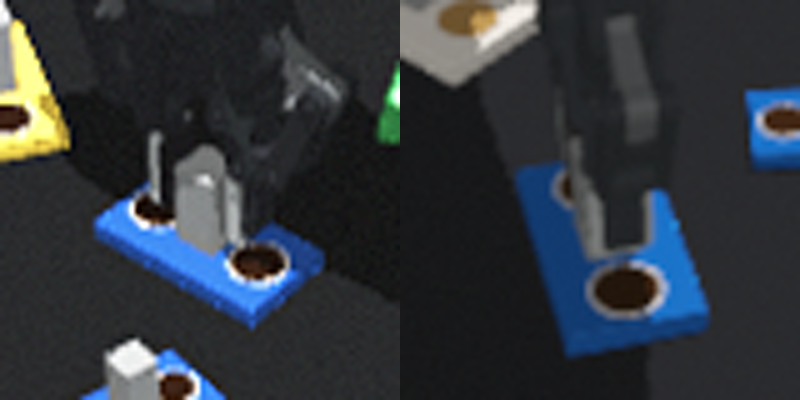

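The finger tips now straddle the post well below its top and clear of the plate, with no contact force. Closing the gripper.

```bash
python3 -m creep '[[0,0,0,0,0,0],[0,0,0,0,0,0],[0,0,0,0,0,0],[0,0,0,0,0,0]]' 0.01 60;  python3 -m creep '[[0,0,-0.01,0,0,0],[0,0,-0.03,0,0,0],[0,0,-0.04,0,0,0],[0,0,0,0,0,0],[0,0,0,0,0,0]]'; python3 - <<'E'
from h import *
snap('side','d12');snap('wrist','w12')
E
```

```text
clock: 7.78
tool_pos: [0.6312, -0.0983, -0.0059]
ee_rot: [0.789, 0.615, 0.0, 0.0]
contact_force: [-1.0, -0.7, 5.6]
grip_width: 0.0191
clock: 8.4
tool_pos: [0.6307, -0.0979, 0.0736]
ee_rot: [0.789, 0.615, -0.0, -0.0]
contact_force: [-0.3, -0.2, -1.7]
grip_width: 0.0191
```

View pics/d12.png

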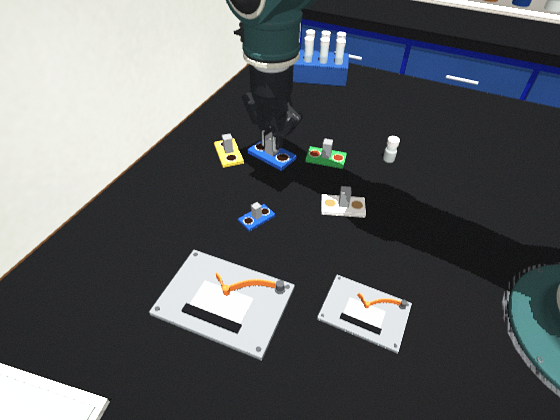

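View pics/w12.png

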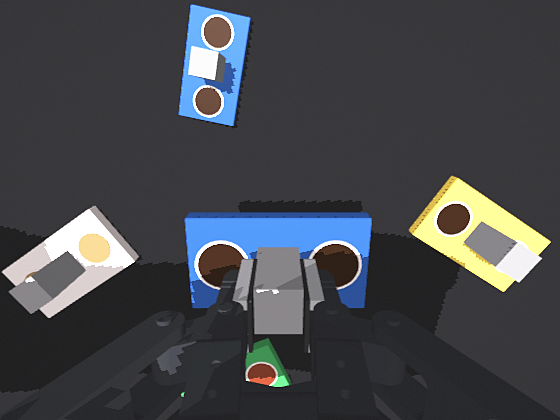

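```bash
python3 plan.py 0.5735 0.2317 0.10 2.6 9
```

```text
t 8.5 tcp [ 0.6303 -0.098   0.0729] yaw_y -14.13 tilt [-0.0016  0.0001] F [-0.6  0.7 -1.5] w 0.0189
9 x [0.0358, -0.0106, -0.003, -0.0102, 0.0006, -1.8594]
```

```bash
python3 -m creep '[[0.018,-0.0055,-0.006,0,0,-0.9],[0.036,-0.0105,-0.006,0,0,-1.9],[0.036,-0.0105,-0.006,0,0,-1.9],[0.036,-0.0105,-0.003,0,0,-1.9],[0.036,-0.0105,-0.003,0,0,-1.9],[0.036,-0.0105,-0.003,0,0,-1.9],[0.036,-0.0105,0,0,0,-1.9],[0.036,-0.0105,0,0,0,-1.9],[0.036,-0.0105,0,0,0,-1.9],[0.018,-0.0055,0,0,0,-0.9],[0,0,0,0,0,0],[0,0,0,0,0,0]]'; python3 plan.py 0.5735 0.2317 0.10 2.6 1
python3 - <<'E'
from fit import *
from plan import Ro
o=[]
s=bot.sense(); t=np.array(s['tool_pos']); R=Ro.from_quat(s['ee_rot']).as_matrix(); yaw=np.arctan2(R[1,1],R[0,1])
st=(.5749,.2017,np.radians(2.6)); c=(t[0],t[1],yaw); z0=t[2]+.006
for n in('wrist','side','scene'):
    p=bot.camera(n)
    im=cv2.resize(p['pixels'][:,:,::-1],None,fx=3,fy=3,interpolation=cv2.INTER_CUBIC)
    def poly(P,s,col):
        q=np.array([proj(p,X) for X in world(np.array(P,float),s)]); cv2.polylines(im,[np.round((q+.5)*3).astype(np.int32)],True,col,1)
    for z in(z0,z0+.01): poly([[-.045,-.025,z],[.045,-.025,z],[.045,.025,z],[-.045,.025,z]],c,(0,255,255))
    poly([[-.01,-.01,z0+.05],[.01,-.01,z0+.05],[.01,.01,z0+.05],[-.01,.01,z0+.05]],c,(0,255,0))
    poly([[-.05,.035,.018],[.05,.035,.018],[.05,.05,.018],[-.05,.05,.018]],st,(0,255,0))
    poly([[-.1,-.07,.012],[.1,-.07,.012],[.1,.07,.012],[-.1,.07,.012]],st,(0,0,255))
    u=proj(p,t); 
    if n=='wrist': cv2.imwrite('pics/p13w.png',cv2.resize(im,(800,600)))
    else:
        x,y=int(u[0]-75),int(u[1]-70); x=max(x,0);y=max(y,0); o.append(cv2.resize(im[y*3:(y+150)*3,x*3:(x+130)*3],(390,450)))
cv2.imwrite('pics/p13.png',np.hstack(o))
E
```

```text
clock: 10.0
tool_pos: [0.574, 0.232, 0.1008]
ee_rot: [0.69, 0.724, -0.0, 0.0]
contact_force: [0.3, -0.6, -1.4]
grip_width: 0.0189
t 10.0 tcp [0.574  0.232  0.1008] yaw_y 2.77 tilt [ 0.0001 -0.0009] F [ 0.3 -0.6 -1.4] w 0.0189
1 x [-0.0002, -0.0005, 0.0008, 0.0035, 0.0491, 0.1728]
```

View pics/p13.png

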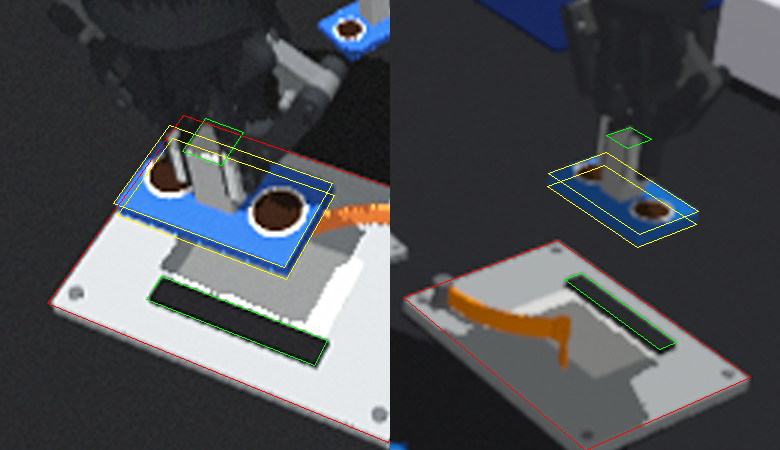

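View pics/p13w.png

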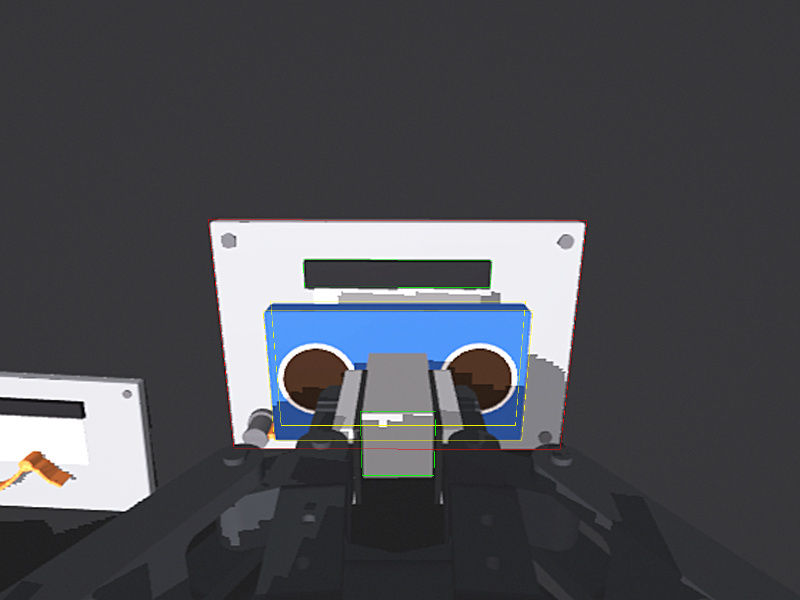

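```bash
python3 -m creep '[[0,-0.0005,0.02,0,0,0.2],[0,0,0.03,0,0,0],[0,0,0.02,0,0,0],[0,0,0.01,0,0,0],[0,0,0.006,0,0,0],[0,0,0,0,0,0],[0,0,0,0,0,0]]' 0.01 80; python3 plan.py 0.5735 0.2317 0.0145 2.6 1; python3 tipview.py p14
```

```text
clock: 11.02
tool_pos: [0.5736, 0.2334, 0.0155]
ee_rot: [0.69, 0.723, 0.0, 0.0]
contact_force: [0.5, 0.6, -0.3]
grip_width: 0.0183
t 11.03 tcp [0.5736 0.2334 0.0155] yaw_y 2.66 tilt [0.0009 0.0004] F [ 0.5  0.6 -0.3] w 0.0183
1 x [-0.0017, -0.0002, 0.001, 0.0527, -0.0203, 0.0606]
```

View pics/p14.png

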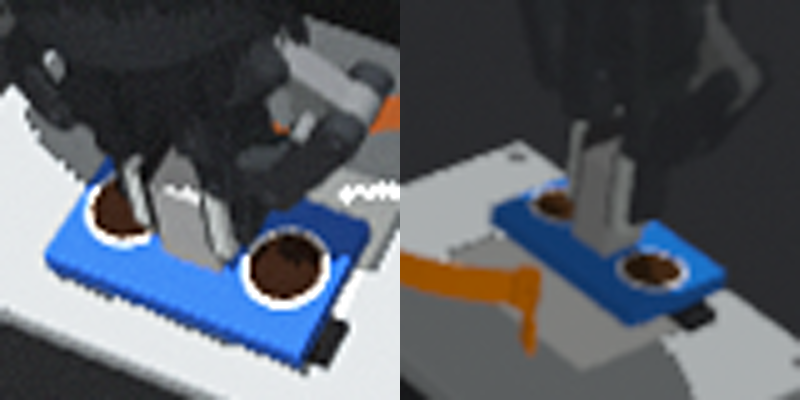

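The carrier now hovers just above the bar, its long side in front of the orange pad and at a height that overlaps the strip. Next I push back towards -y.

```bash
python3 -m creep '[[-0.006,0,0.001,0,0,0],[-0.006,0,0,0,0,0],[-0.005,0,0,0,0,0],[-0.004,0,0,0,0,0],[-0.003,0,0,0,0,0],[0,0,0,0,0,0],[0,0,0,0,0,0]]'; python3 plan.py 0.5746 0.2087 0.0145 2.6 1; python3 tipview.py p15
```

```text
clock: 12.0
tool_pos: [0.5748, 0.2098, 0.0142]
ee_rot: [0.69, 0.723, 0.001, 0.0]
contact_force: [2.5, 4.5, -0.7]
grip_width: 0.0187
t 12.0 tcp [0.5748 0.2098 0.0142] yaw_y 2.68 tilt [0.0011 0.001 ] F [ 2.5  4.5 -0.7] w 0.0187
1 x [-0.0011, -0.0003, -0.0003, 0.0677, -0.0542, 0.078]
```

View pics/p15.png

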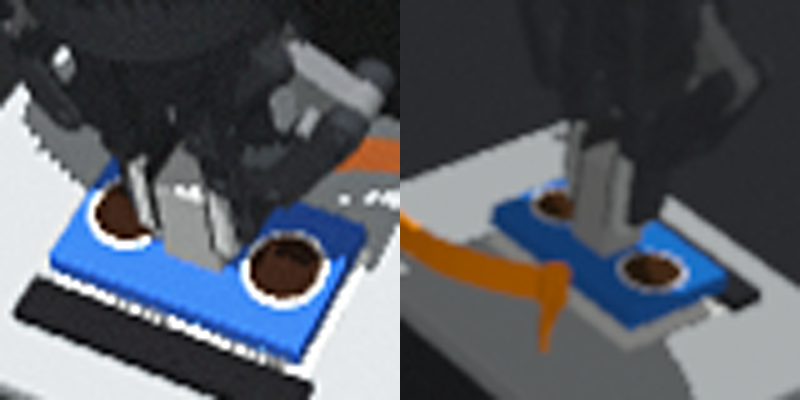

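```bash
python3 -m creep '[[-0.002,0,0,0,0,0],[0,0,0.0015,0,0,0],[0,0,0.0015,0,0,0],[0,0,0.0015,0,0,0],[0,0,0.001,0,0,0],[0,0,0,0,0,0]]'; python3 plan.py 0.5746 0.2087 0.0062 2.6 1; python3 tipview.py p16
```

```text
clock: 12.85
tool_pos: [0.5743, 0.2073, 0.0081]
ee_rot: [0.69, 0.723, -0.0, -0.0]
contact_force: [1.1, 4.4, 0.2]
grip_width: 0.0188
t 12.85 tcp [0.5743 0.2073 0.0081] yaw_y 2.66 tilt [-0.0002 -0.0002] F [1.1 4.4 0.2] w 0.0188
1 x [0.0014, 0.0004, 0.0019, -0.0125, 0.0091, 0.0634]
```

View pics/p16.png

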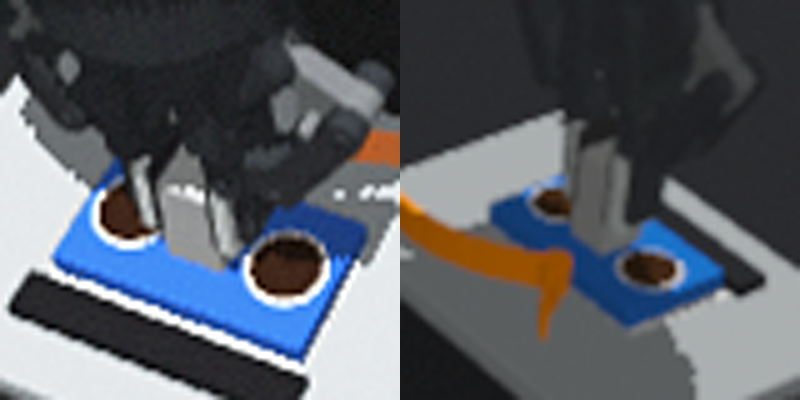

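```bash
python3 -m creep '[[0,0,0.001,0,0,0],[0,0,0.0005,0,0,0],[0,0,0.0005,0,0,0],[0,0,0,0,0,0]]'; 
```

```text
clock: 13.45
tool_pos: [0.5743, 0.2072, 0.0062]
ee_rot: [0.691, 0.723, -0.0, 0.0]
contact_force: [-0.5, 4.0, 2.0]
grip_width: 0.0191
```

```bash
python3 -m creep '[[0,0,0.0005,0,0,0],[0,0,0,0,0,0]]'; 
```

```text
clock: 13.7
tool_pos: [0.5743, 0.2073, 0.0061]
ee_rot: [0.691, 0.723, -0.0, -0.0]
contact_force: [-3.5, 3.0, 9.0]
grip_width: 0.0186
```

The carrier is seated (Fz rose to 9 N with z holding). Releasing.

```bash
python3 -m creep '[[0,0,0,0,0,0],[0,0,0,0,0,0],[0,0,0,0,0,0],[0,0,0,0,0,0]]' 0.04; python3 tipview.py p17
```

```text
clock: 14.2
tool_pos: [0.5744, 0.2071, 0.0057]
ee_rot: [0.691, 0.723, -0.0, 0.0]
contact_force: [-0.1, -0.5, -0.2]
grip_width: 0.0401
```

View pics/p17.png

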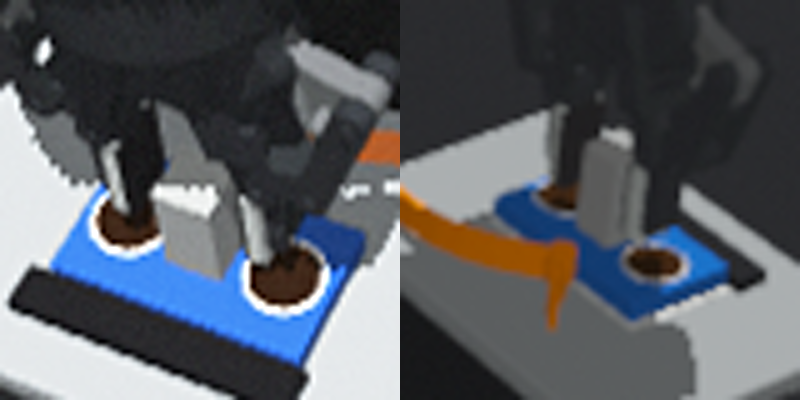

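The carrier slid to the bar. Now I retreat straight up and check.

```bash
python3 -m creep '[[0,0,-0.01,0,0,0],[0,0,-0.03,0,0,0],[0,0,-0.05,0,0,0],[0,0,-0.05,0,0,0],[0,0,-0.05,0,0,0],[0,-0.05,0,0,0,0],[0,-0.05,0,0,0,0],[0,0,0,0,0,0],[0,0,0,0,0,0]]'; python3 - <<'E'
from fit import *
from plan import Ro
o=[]
st=(.5749,.2017,np.radians(2.6)); P=[]
for n in('side','scene'):
    p=bot.camera(n)
    im=p['pixels'].astype(int); m=(im[...,2]>im[...,0]+50)&(im[...,2]>90)
    x,y=np.round(proj(p,[.5745,.2117,.03])).astype(int); w=[x-45,x+45,y-45,y+45]
    mm=m[w[2]:w[3],w[0]:w[1]].astype(np.uint8)
    c,_=cv2.findContours(mm,cv2.RETR_EXTERNAL,cv2.CHAIN_APPROX_NONE); h=cv2.convexHull(max(c,key=cv2.contourArea)); mk=np.zeros_like(mm); cv2.fillConvexPoly(mk,h,1)
    P.append((p,mk.astype(float),w))
    o.append(cv2.resize(p['pixels'][max(0,y-60):y+60,x-65:x+65,::-1],(390,360),interpolation=cv2.INTER_CUBIC))
cv2.imwrite('pics/p18.png',np.hstack(o))
pl=[box(0,0,.012,.09,.05,.01)]
for vs in (P,P[:1],P[1:]):
    r=fit(vs,pl,(.5745,.2117,.045)); dx,dy=r.x[:2]-np.array(st[:2]); c,s=np.cos(st[2]),np.sin(st[2])
    print('stage xy mm',np.round([1000*(c*dx+s*dy),1000*(-s*dx+c*dy)],1),'yaw rel',round(np.degrees(r.x[2]-st[2]),2),round(r.fun,3))
print(bot.sense()['clock'],bot.sense()['contact_force'])
E
```

```text
clock: 15.42
tool_pos: [0.475, 0.2029, 0.1966]
ee_rot: [0.69, 0.723, 0.001, 0.0]
contact_force: [0.3, -0.6, 0.3]
grip_width: 0.0398
stage xy mm [-2.1  8.9] yaw rel 0.71 0.16
stage xy mm [-1.9  7.9] yaw rel -0.09 0.035
stage xy mm [-2.7 11.7] yaw rel 0.05 0.054
15.525 [ 0.12132012 -0.45301487 -0.84690577]
```

View pics/p18.png

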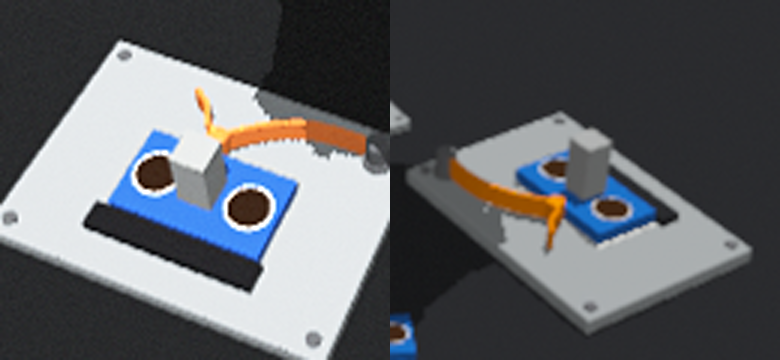

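```bash
python3 - <<'E'
from h import *
p=snap('wrist','w19')
x,y=np.round(proj(p,[.5745,.2117,.02])).astype(int);print(x,y)
x0,y0=max(0,min(560-240,x-120)),max(0,min(420-180,y-90))
cv2.imwrite('pics/w19c.png',cv2.resize(p['pixels'][y0:y0+180,x0:x0+240,::-1],(800,600),interpolation=cv2.INTER_CUBIC))
E
```

```text
375 176
```

View pics/w19c.png

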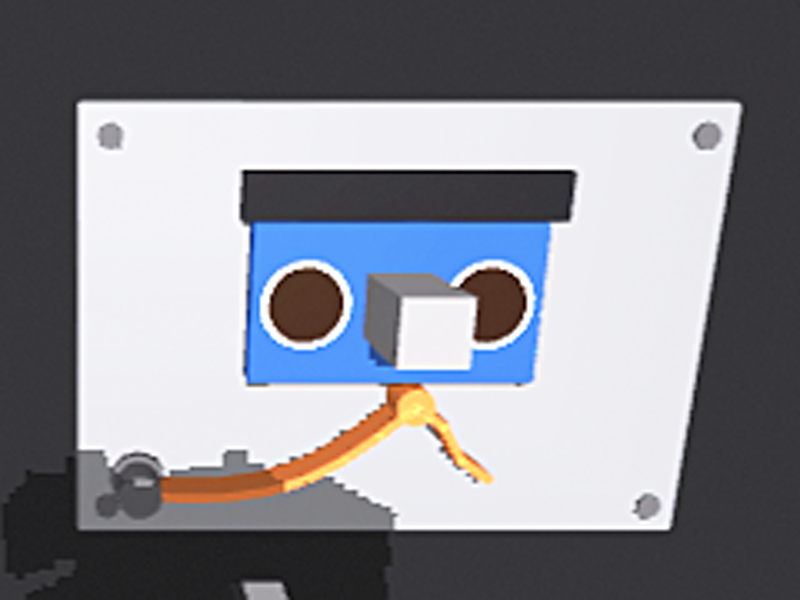

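The wrist view shows the carrier flush along the bar, with the blue meeting the black at row 222 all along. It is parallel to the bar and about 2–3 mm off centre, and the orange pad presses on its long side at about (405,392).

```bash
python3 -c "
from workcell import bot
print(bot.job_done())"
```

```text
the job is handed in; nothing more can be done
None
```

The blue carrier is loaded on the large stage and the job is handed in, at about 15.6 s on the robot's clock.

**What I did:** I gripped the larger blue carrier by its post with the jaws along its length, and held it just above the bar. I pushed the orange arm back with the carrier's long side (about 4.5 N), lowered it until it seated (9 N), and opened the jaws. The arm slid it to the bar, and I withdrew straight up and clear.

**Last checks:**
- **Flush:** the wrist view shows no gap along the bar, and the orange pad pressing on the carrier's opposite long side. The carrier is parallel to the bar.
- **Centring:** it sits about 2–3 mm off centre, toward the hinge end.
- **Contact:** the tool force is at noise level, and the gripper is about 0.2 m up and clear of the stage.

**What disagreed:**
- **Finger tips:** they showed about 28 mm behind the reported TCP, farther back than the description suggests. I therefore set the grasp height from the pictures and the contact force, with the TCP reading slightly below zero.
- **Final position fits:** the single-view fits gave y = 7.9 mm (side) and 11.7 mm (scene) against a nominal 10 mm. The combined fit was poor, giving 8.9 mm and 0.7° of yaw against about 0° in each single view. The bar and post hide part of the plate, so I relied on the wrist view for flushness.

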